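# Tuck in the closing tab of a pastry carton

## Robot

A 7-joint arm with a two-finger parallel gripper is mounted at the origin on the work surface. World frame = base frame: x ahead of the robot, y to its left, z up, the work surface at z = 0. Lengths are in m, angles in rad, forces in N, time in s.
With the tool pointing down it reaches from about 0.425 to 0.95 m from the base axis. Payload 4.7 kg.
Tool frame: the origin (TCP) lies on the centre line of the jaws, within the pads' length; the fingertips stand 25 mm ahead of it and the grasp point (between the pads) lies 6 mm ahead of it; y points along the fingers, x is the direction in which the jaws open and shut, and the axes are right-handed (so a half turn about y gives the same grasp; the last joint's range is limited). The gripper opens to 87 mm and grips with 3 to 60 N. Pads are 19 mm wide; open, the fingers measure 117 mm over their backs; the gripper's body (75 mm by 190 mm) begins 51 mm behind the grasp point.
Start: joints at [-1.251, 0.469, -0.049, 1.532, 0.024, 1.141, -0.082], TCP at [0.231, 0.634, 0.248] pointing down, gripper open.
Joint ranges: [-2.59, 2.59], [-0.33, 1.99], [-1.39, 1.29], [0.1, 2.45], [-1.04, 4.18], [0.21, 1.99], [-2.66, 2.66]. Speed limits (rad/s): [2.57, 2.57, 3.14, 3.14, 3.14, 3.14, 3.14].

## Interface

Orientations are given as a unit quaternion [x, y, z, w].
In Python, from station import manip gives the robot as it stands. The module is installed in compiled form; this text tells all that it offers.
- The arm moves only by the tool step_arm, never from a script. Its argument "targets" is text: rows parted by semicolons, each of 7 numbers parted by spaces: the opening, from 0 (shut) to 1 (fully open), then the shift along the tool's x, y, z in mm, then the turn, a rotation vector about the tool's x, y, z in degrees. A call has 1 to 10 rows; each row is the pose to reach, as a shift and turn from the pose commanded when the call began, along the tool's axes at that moment; what a row does not reach only later rows make up. A row lasts 1/8 s, in which the tool goes at most 62.5 mm and 10.7 degrees, less where a joint would pass 70% of its speed; a pose out of reach is approached as far as the arm can. A call with a gripper value outside its range is refused whole. The fingers move at their own pace and stop on an object; "force" is the grip in N (left out, the last holds). Time passes only in rows, so rows that repeat a pose let the fingers close. It gives the time, the measured TCP pose, the force and the opening at its end, in the units of the state.
- manip.state(): the state, without advancing time (a new reading comes with each control period).
- manip.grab_frame(name): name is "side" or "top"; returns (picture, depth): 480x640x3 uint8, red, green, blue; 480x640 float32, m along the optical axis (not along the pixel's ray), 0 where there is no reading.
- manip.calibration(name): a dict with "fx", "fy", "cx", "cy" (pixels), "xyz" and "attitude" of the camera in the world. Camera axes: x right, y down, z forward; pixel columns grow to the right and rows downward; lengths in m; the calibration is good to about 2 mm. A picture is of the moment at which its call begins. calibration takes no time and is no camera call.
- manip.close_job(): hands the job in, once; it reports no verdict.
The state is a dict: "time_s": time; "joint_positions": joint angles; "joint_vel": joint speeds; "joint_efforts": joint torques, N m; "tcp_pos": TCP position; "tcp_rot": TCP orientation; "force": force on the tool from outside, world axes, zero at the start; "torque": the same for the moment, N m; "gripper_width": opening from 0.0 (shut) to 1.0 (fully open).
Only numpy, scipy, OpenCV 4.12 (cv2) and the standard library are available. Lean on these libraries where they do the work, as an engineer would, in place of code of your own. Each camera call takes 0.05 s, during which the arm holds its last target. There are 200 camera calls.

## Task

Close the pastry carton: gently fold its standing tab over onto the lid, then, keeping it down, push it forward with the fingertips until its edge is fully tucked beneath the retaining lip and it stays down by itself. Only push and press: do not pick up, shove along or crush the carton, and leave the jar, the bottle and the ring cutter undisturbed.

Things in the scene. Friction and masses are not known exactly. Their poses are not given: they have to be found in the camera images.
- carton: Filled brown pastry carton, 240 (x) x 180 (y) x 70 (z) mm, about 2.5 kg, standing loose on the table; origin at the centre of its underside, z up. The hinge of the tab lies across the lid near its -x edge; the tab folds over the lid towards +x. Hinge axis: parallel to y, at x = -114 mm, z = 73 mm when the tab is slid fully back. The lid is plain and flat at z = 70 mm; beyond the lip (x over 25 mm) it is empty.
- tab (a joint): Hinge angle (rad) of the tab, a stiff board 95 mm long, 90 mm wide, 4 mm thick: 0 = folded flat on the lid (pointing to carton +x, a hard stop, upper face 5 mm above the lid), 1.57 = standing upright, 2.1 = leaning back (stop). It starts standing between 1.35 and 1.95. A weak spring (under 1.5 N at the rib) makes it rise again when let go, unless its edge is beneath the lip. Its hidden face when standing upright (the face to carton -x) is its upper face when folded.
- tab_slide (a joint): Slide (m) of the tab with its hinge pin in slotted ears along carton +x: 0 = fully back (start), 0.022 = fully forward (stop). Stays where it is left; about 2.5 N moves it, plus friction. Fully forward and folded, the tab's edge is 12 mm beneath the lip; fully back, it is 10 mm short of the lip.
- tab_edge (a point): Middle of the tab's free edge, 95 mm from the hinge axis, at mid thickness.
- tab_rib (a point): Foot of the thumb rib's hinge-side face, at mid width on the tab's upper face, 60 mm from the hinge axis. The rib is 70 mm long across the tab (along y), 6 mm thick, 10 mm high: push a fingertip against it, towards the lip, from the hinge side, where the tab is bare for 60 mm.
- lip_mouth (a point): Middle of the mouth of the retaining lip, at carton (-9, 0, 75) mm. The lip is a fixed board strip 130 mm wide across y, 34 mm deep (x from -9 to 25 mm), 6 mm thick, its underside 10 mm and its top 16 mm above the lid; it opens towards the hinge (-x) and has its foot at the far side (x from 15 mm).
- jar: Bystander: glass jar, 84 mm diameter, 130 mm high, standing beside the carton; origin at the centre of its underside.
- bottle: Bystander: dark plastic bottle, 52 mm diameter, 150 mm high, standing beside the carton; origin at the centre of its underside.
- cutter: Bystander: steel ring cutter, 68 mm diameter, 35 mm high, lying on the table on the carton's other side; origin at the centre of its underside.

How it is judged:
By the outcome, as a careful person would: the job done as asked, in the order asked, and still so for the second after the job is handed in, with the robot touching nothing.
It also fails if it takes over 42 s, if anything falls off the work surface, if the arm or the gripper's body presses on something with over 40 N, if the wrist force passes 120 N, or if a joint passes its speed limit or range.

## Working session

There is one attempt and no reset: what is moved stays moved. The work goes in short steps, Python scripts to look and compute and a tool call to move; the robot and the scene stay as the last step left them, time stands still between calls to the robot, and variables do not carry over. Pictures are saved under pics/ and viewed, about 8 in all and at most 12, crops included, and the job is handed in when it is done.

Besides the shell and the picture viewer there is one more tool, called as name(argument=value, ...), one argument or row to a line, values as JSON. step_arm: Moves the arm, as the interface text tells. Its arguments: {"type":"object","properties":{"targets":{"type":"string"},"force":{"type":"number"}},"required":["targets"]}

```bash
mkdir -p pics; cat > h.py <<'E'
import numpy as np, cv2
from scipy.spatial.transform import Rotation as R
from station import manip
def cam(n):
    c=manip.calibration(n); a=np.array(c["attitude"]); 
    M=a if a.shape==(3,3) else R.from_quat(a).as_matrix()
    return c,M,np.array(c["xyz"])
def cloud(n,d):
    c,M,t=cam(n); v,u=np.mgrid[0:480,0:640]
    P=np.stack([(u-c["cx"])/c["fx"]*d,(v-c["cy"])/c["fy"]*d,d],-1)
    return P@M.T+t
def proj(n,p):
    c,M,t=cam(n); q=(np.array(p)-t)@M; return c["fx"]*q[...,0]/q[...,2]+c["cx"],c["fy"]*q[...,1]/q[...,2]+c["cy"]
def grab(n,tag):
    im,d=manip.grab_frame(n); cv2.imwrite(f"pics/{tag}.png",im[:,:,::-1]); np.save(f"{tag}.npy",cloud(n,d)); return im,d
E
python3 - <<'E'
from h import *
for n in("side","top"):
    grab(n,n+"0"); print(manip.calibration(n))
s=manip.state(); print(s)
E
```

```text
{'fx': 565.2746001230153, 'fy': 565.2746001230153, 'cx': 311.06866601469847, 'cy': 241.81659902496497, 'xyz': array([0.42955643, 0.65661196, 0.58418548]), 'attitude': array([-0.12295417,  0.90154382, -0.41029985,  0.06127843])}
{'fx': 619.8250479359217, 'fy': 619.8250479359217, 'cx': 319.4813400105458, 'cy': 246.31569583064336, 'xyz': array([0.53191453, 0.08233056, 0.90491549]), 'attitude': array([-0.70109755,  0.71200187, -0.01708921,  0.03497892])}
{'time_s': 0.1, 'joint_positions': array([-1.25086314,  0.46941186, -0.04859662,  1.53353187,  0.02411951,
        1.14098082, -0.08230636]), 'joint_vel': array([ 1.02789791e-03, -2.12982601e-03, -7.90197617e-06, -3.54684013e-03,
       -2.31336928e-04,  1.59008926e-04,  5.31396654e-04]), 'joint_efforts': array([ 7.79439779e-04, -5.09169602e+01, -8.12019990e-02, -2.36829597e+01,
       -6.15575281e-02,  3.44679679e-02,  7.47646118e-05]), 'tcp_pos': array([0.23054399, 0.63390901, 0.24658793]), 'tcp_rot': array([ 0.57954965,  0.40516626, -0.40614593, -0.57879875]), 'force': array([ 0.80888345,  0.46970558, -1.15183765]), 'torque': array([-0.04606265, -0.01993529,  0.00767254]), 'gripper_width': 1.0008836455840486}
```

View pics/top0.png

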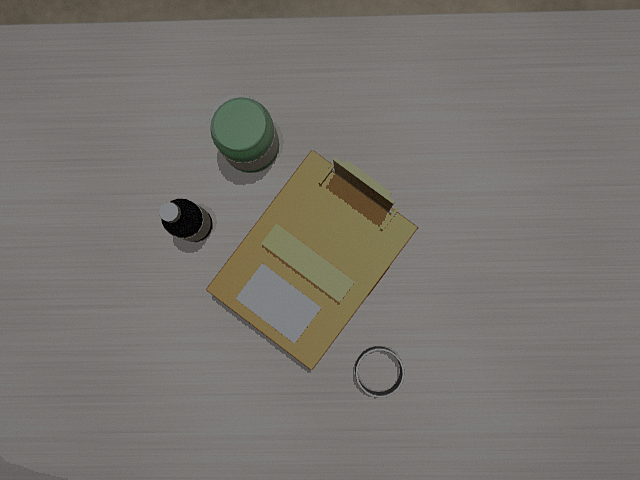

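View pics/side0.png

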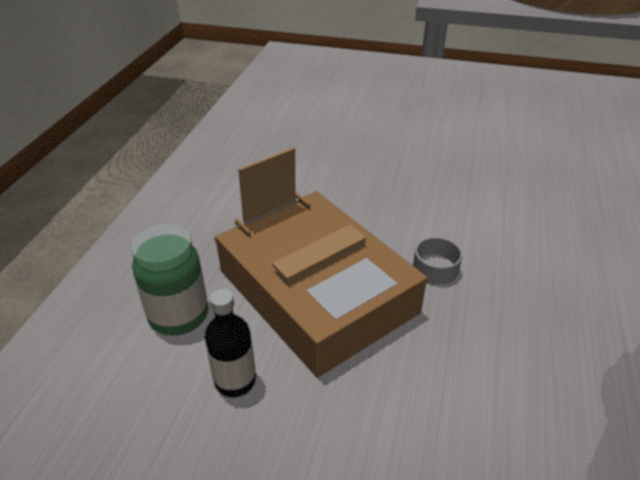

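The top view shows the carton's lid corners at about (312,151), (418,227), (312,369) and (208,291). The tab stands at the upper right and leans slightly back, and the lip is at the middle. The jar (243,130) and bottle (185,220) are on the left, and the cutter (379,371) is at the lower right.

```bash
cat >> h.py <<'E'
def hit(n,u,v,z):
    c,M,t=cam(n); r=M@np.array([(u-c["cx"])/c["fx"],(v-c["cy"])/c["fy"],1]); return t+r*(z-t[2])/r[2]
E
python3 - <<'E'
from h import *
P=np.load("top0.npy")
m=(abs(P[...,2]-.07)<.006)
m=cv2.morphologyEx(m.astype(np.uint8),cv2.MORPH_OPEN,np.ones((3,3)))
n,l,st,_=cv2.connectedComponentsWithStats(m); k=1+np.argmax(st[1:,4])
pts=P[l==k]; print("lid z",np.median(pts[:,2]),len(pts))
r=cv2.minAreaRect((pts[:,:2]*1000).astype(np.float32)); print("rect",r)
C=[hit("top",u,v,.07) for u,v in((312,151),(418,227),(312,369),(208,291))]; print(np.round(C,4)); 
c=np.mean(C,0); ax=(C[2]+C[3]-C[0]-C[1])[:2]; yaw=np.arctan2(ax[1],ax[0]); print("c",c,"yaw",yaw,np.degrees(yaw))
for nm in("top0","side0"):
  Q=np.load(nm+".npy").reshape(-1,3); 
  q=(Q-[c[0],c[1],0]); X=q[:,0]*np.cos(yaw)+q[:,1]*np.sin(yaw); Y=-q[:,0]*np.sin(yaw)+q[:,1]*np.cos(yaw);Z=Q[:,2]
  lid=(abs(X)<.1)&(abs(Y)<.07)&(abs(Z-.07)<.006); print(nm,"lid",np.median(Z[lid]))
  t=(abs(Y)<.04)&(X<-.07)&(X>-.2)&(Z>.085)&(Z<.2)
  if t.sum():
    for a in np.arange(.085,.18,.01):
      s=t&(abs(Z-a)<.005); print(round(a,3),s.sum(),np.round(np.median(X[s])*1e3,1) if s.any() else 0, np.round(1e3*np.percentile(Y[s],[1,99])) if s.any() else 0)
    print("ymid",np.percentile(Y[t],[1,99]))
  lp=(abs(X-.008)<.03)&(Z>.081)&(Z<.095)&(abs(Y)<.09); print("lip x",np.percentile(X[lp],[1,99]),"y",np.percentile(Y[lp],[1,99]),np.median(Z[lp]))
  o=(Z>.01)&((abs(X)>.13)|(abs(Y)>.1))&(abs(X)<.3)&(abs(Y)<.3)
  if nm=="top0": np.save("o.npy",np.c_[X,Y,Z][o])
for n_,u,v,z in(("jar",242,126,.13),("bottle",171,211,.15),("cutter",378,371,.035)):
  p=hit("top",u,v,z); d=p[:2]-c[:2]; print(n_,np.round(p,3),"carton",np.round([d@[np.cos(yaw),np.sin(yaw)],d@[-np.sin(yaw),np.cos(yaw)]],3))
s=manip.state(); print(R.from_quat(s["tcp_rot"]).as_matrix().round(3))
E
```

```text
lid z 0.07038226969204897 20460
rect ((578.2098388671875, 113.9449462890625), (180.36744689941406, 241.1225128173828), 52.267696380615234)
[[ 0.7245  0.1114  0.07  ]
 [ 0.6176 -0.0302  0.07  ]
 [ 0.43    0.1154  0.07  ]
 [ 0.5357  0.2545  0.07  ]]
c [0.57695258 0.11273581 0.07      ] yaw 2.487359467055613 142.51519959419636
top0 lid 0.07043327210903788
0.085 27 -111.3 [-38.  39.]
0.095 52 -111.0 [-39.  38.]
0.105 59 -110.7 [-39.  39.]
0.115 63 -110.3 [-38.  38.]
0.125 58 -109.9 [-38.  39.]
0.135 227 -119.2 [-37.  37.]
0.145 162 -118.7 [-36.  37.]
0.155 69 -108.8 [-39.  39.]
0.165 281 -109.9 [-40.  39.]
0.175 12 -109.6 [-38.  27.]
ymid [-0.0389224   0.03898523]
lip x [-0.0085069   0.02477291] y [-0.0654176   0.06203316] 0.08624036746045227
side0 lid 0.07111878982145214
0.085 128 -114.4 [-38.  40.]
0.095 256 -114.2 [-39.  39.]
0.105 258 -113.7 [-39.  39.]
0.115 267 -113.4 [-39.  39.]
0.125 278 -113.0 [-40.  38.]
0.135 282 -112.7 [-39.  39.]
0.145 293 -112.3 [-40.  39.]
0.155 289 -111.8 [-39.  39.]
0.165 366 -111.7 [-39.  39.]
0.175 3 -109.9 [-1. 26.]
ymid [-0.03932106  0.03891319]
lip x [-0.01185411  0.02312981] y [-0.06747824  0.0609508 ] 0.08672055043835897
jar [0.745 0.198 0.13 ] carton [-0.081 -0.17 ]
bottle [0.634 0.284 0.15 ] carton [ 0.058 -0.171]
cutter [0.422 0.025 0.035] carton [0.07  0.164]
[[ 0.342 -0.001 -0.94 ]
 [ 0.94  -0.002  0.342]
 [-0.002 -1.    -0.   ]]
```

step_arm(
  targets="0 -20 0 -32 0 0 0;0 -44 0 -70 0 0 0;0 -70 0 -111 0 0 0;0 -98 0 -155 0 0 0;0 -126 0 -199 0 0 0;0 -154 0 -243 0 0 0;0 -182 0 -287 0 0 0;0 -210 0 -331 0 0 0;0 -238 0 -375 0 0 0;0 -266 0 -420 0 0 0",
  force=20,
)

```text
time_s: 1.35
tcp_pos: [0.535, 0.2395, 0.2472]
tcp_rot: [-0.579, -0.406, 0.406, 0.579]
force: [-0.6, 0.5, 0.3]
gripper_width: 0.023
```

step_arm(
  targets="0 -28 0 -44 0 2 0;0 -56 0 -88 0 5 0;0 -84 0 -132 0 8 0;0 -112 0 -176 0 11 0;0 -134 0 -211 0 14 0;0 -148 0 -233 0 16 0;0 -156 0 -246 0 17.6 0;0 -156 0 -246 0 17.6 0;0 -156 0 -246 0 17.6 0",
)

```text
time_s: 2.48
tcp_pos: [0.7118, 0.0119, 0.2474]
tcp_rot: [-0.634, -0.313, 0.313, 0.635]
force: [0.2, -0.1, 0.1]
gripper_width: 0.006
```

```bash
cat >> h.py <<'E'
C=np.array([.5778,.1135]); YAW=np.radians(142.35); EX=np.array([np.cos(YAW),np.sin(YAW)]); EY=np.array([-EX[1],EX[0]])
def where():
    s=manip.state(); p=s["tcp_pos"]; d=p[:2]-C; M=R.from_quat(s["tcp_rot"]).as_matrix()
    f=s["force"]; tip=p+M[:,1]*.025
    d=tip[:2]-C
    print("t",round(s["time_s"],2),"front-corner rel hinge x,z mm",np.round([1e3*(d@EX+.0095+.114),1e3*(tip[2]-.073)],1),"y",round(1e3*d@EY,1),
     "tool z in carton",np.round([M[:2,2]@EX,M[:2,2]@EY,M[2,2]],3),"down",np.round(M[:,1],3),"F carton",np.round([f[:2]@EX,f[:2]@EY,f[2]],2),"w",round(s["gripper_width"],3))
E
python3 -c "
from h import *
where()
P=grab('side','s1'); where()"
```

```text
t 2.48 front-corner rel hinge x,z mm [-44.6 149.4] y -1.4 tool z in carton [1.    0.003 0.001] down [-0.001  0.001 -1.   ] F carton [-0.19 -0.04  0.13] w 0.006
t 2.52 front-corner rel hinge x,z mm [-44.5 149.5] y -1.5 tool z in carton [1.    0.004 0.001] down [-0.001  0.001 -1.   ] F carton [-0.14 -0.27 -0.47] w 0.001
```

step_arm(
  targets="0 0 20 0 0 0 0;0 0 45 0 0 0 0;0 0 70 0 0 0 0;0 0 90 0 0 0 0;0 0 97 5 0 0 0;0 0 97 15 0 0 0;0 0 97 24 0 0 0;0 0 97 24 0 0 0",
)

```text
time_s: 3.52
tcp_pos: [0.6932, 0.0261, 0.1517]
tcp_rot: [-0.634, -0.313, 0.312, 0.634]
force: [0.8, -0.1, -0.2]
gripper_width: 0.007
```

```bash
python3 -c "
from h import *
where();grab('side','s2');where()
cv2.imwrite('pics/s2c.png',cv2.resize(cv2.imread('pics/s2.png')[80:380,170:490],None,fx=2.2,fy=2))"
```

```text
t 3.52 front-corner rel hinge x,z mm [-21.3  53.7] y -1.3 tool z in carton [ 1.     0.003 -0.001] down [ 0.001  0.001 -1.   ] F carton [-0.71 -0.45 -0.16] w 0.007
t 3.58 front-corner rel hinge x,z mm [-22.   53.6] y -1.0 tool z in carton [ 1.     0.002 -0.001] down [ 0.002  0.    -1.   ] F carton [-0.05 -0.91 -0.3 ] w 0.004
```

View pics/s2c.png

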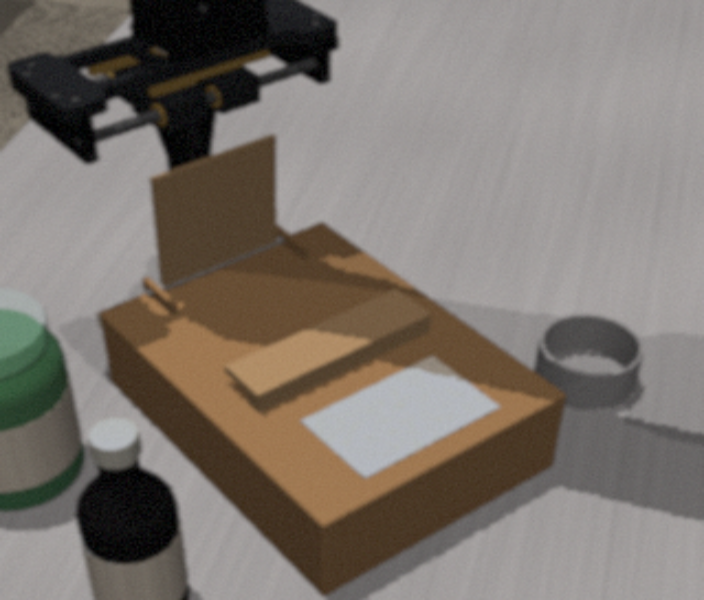

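The side view shows the fingers behind the standing tab at (190,150), mid width. Now the fold begins.

step_arm(
  targets="0 0 0 5 0 0 0;0 0 1 11 0 0 0;0 0 2 17 0 0 0;0 0 4 23 0 0 0;0 0 6 29 0 0 0;0 0 8 34 0 0 0;0 0 11 39 0 0 0;0 0 15 42 0 0 0;0 0 20 45 0 0 0;0 0 23 48 0 0 0",
)

```text
time_s: 4.82
tcp_pos: [0.6551, 0.0543, 0.1271]
tcp_rot: [-0.634, -0.312, 0.312, 0.635]
force: [0.8, -0.1, 0.1]
gripper_width: 0.006
```

```bash
python3 -c "
from h import *
where();grab('side','s3');where()
cv2.imwrite('pics/s3c.png',cv2.resize(cv2.imread('pics/s3.png')[80:380,170:490],None,fx=2.2,fy=2))"
```

```text
t 4.83 front-corner rel hinge x,z mm [26.1 29.1] y -0.3 tool z in carton [1.    0.001 0.   ] down [-0.  0. -1.] F carton [-0.68 -0.42  0.05] w 0.006
t 4.88 front-corner rel hinge x,z mm [26.7 28.8] y -0.3 tool z in carton [1.    0.001 0.001] down [-0.001  0.    -1.   ] F carton [0.51 0.05 0.43] w 0.004
```

View pics/s3c.png

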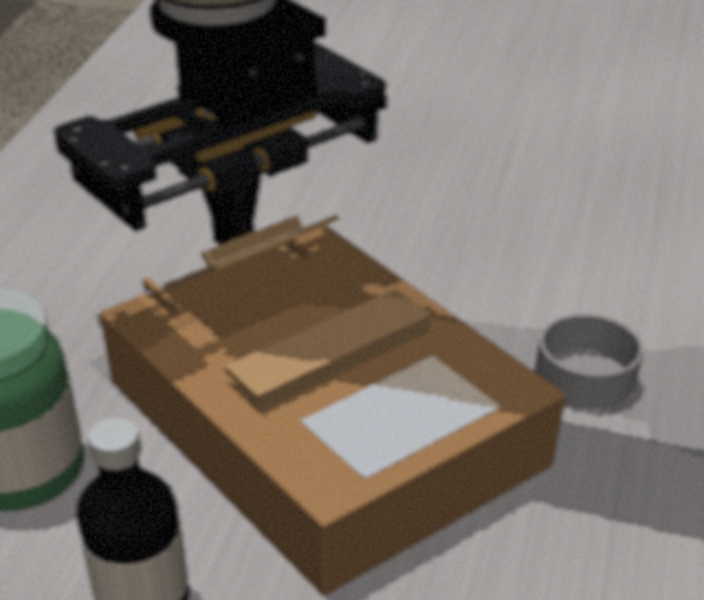

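The tab is now at about 45°, with its edge at (270,240) and the fingers on the hinge side of the rib. I'll continue down.

step_arm(
  targets="0 0 3 3 0 0 0;0 0 8 6 0 0 0;0 0 13 9 0 0 0;0 0 18 11 0 0 0;0 0 22 12 0 0 0;0 0 25 13 0 0 0;0 0 27 13 0 0 0;0 0 28 13 0 0 0;0 0 28 13 0 0 0",
)

```text
time_s: 6.0
tcp_pos: [0.6449, 0.0621, 0.1003]
tcp_rot: [-0.634, -0.312, 0.312, 0.635]
force: [-2.2, -0.9, 5.8]
gripper_width: 0.006
```

```bash
python3 -c "
from h import *
where()
grab('side','s4');where();[manip.grab_frame('top') for _ in range(2)];where()
cv2.imwrite('pics/s4c.png',cv2.resize(cv2.imread('pics/s4.png')[80:380,170:490],None,fx=2.2,fy=2))"
```

```text
t 6.0 front-corner rel hinge x,z mm [39.   2.3] y -0.3 tool z in carton [1.    0.001 0.   ] down [-0.  0. -1.] F carton [1.21 2.1  5.75] w 0.006
t 6.05 front-corner rel hinge x,z mm [39.   2.3] y -0.3 tool z in carton [1.    0.001 0.001] down [-0.  0. -1.] F carton [0.54 1.6  5.9 ] w 0.007
t 6.15 front-corner rel hinge x,z mm [39.   2.3] y -0.3 tool z in carton [1.    0.001 0.   ] down [-0.  0. -1.] F carton [0.71 0.72 5.85] w 0.007
```

View pics/s4c.png

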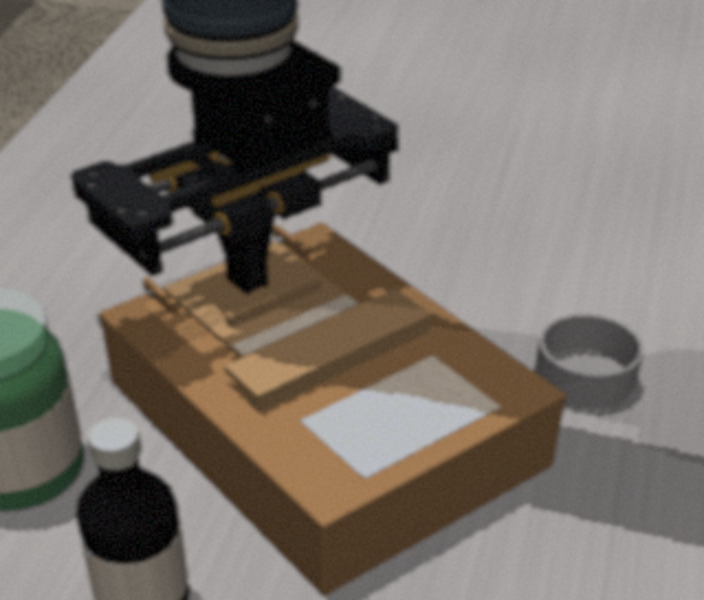

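The tab is flat and held with about 6 N, with its edge just short of the lip. Next I push forward to the rib, keeping light pressure on.

step_arm(
  targets="0 0 -0.3 3 0 0 0;0 0 -0.3 6 0 0 0;0 0 -0.3 10 0 0 0;0 0 -0.3 14 0 0 0;0 0 -0.3 18 0 0 0;0 0 -0.3 21 0 0 0;0 0 -0.3 24 0 0 0;0 0 -0.3 27 0 0 0;0 0 -0.3 30 0 0 0;0 0 -0.3 30 0 0 0",
)

```text
time_s: 7.4
tcp_pos: [0.6212, 0.0806, 0.1002]
tcp_rot: [0.634, 0.313, -0.312, -0.634]
force: [2.1, -1.9, 5.6]
gripper_width: 0.001
```

```bash
python3 -c "
from h import *
where()
grab('side','s5');where()
cv2.imwrite('pics/s5c.png',cv2.resize(cv2.imread('pics/s5.png')[130:330,200:440],None,fx=3.2,fy=3))"
```

```text
t 7.4 front-corner rel hinge x,z mm [69.   2.2] y -0.5 tool z in carton [ 1.     0.001 -0.   ] down [ 0.001  0.    -1.   ] F carton [-2.79  0.25  5.55] w 0.001
t 7.45 front-corner rel hinge x,z mm [69.   2.2] y -0.5 tool z in carton [ 1.     0.001 -0.   ] down [ 0.001  0.    -1.   ] F carton [-2.09  0.1   5.23] w 0.009
```

View pics/s5c.png

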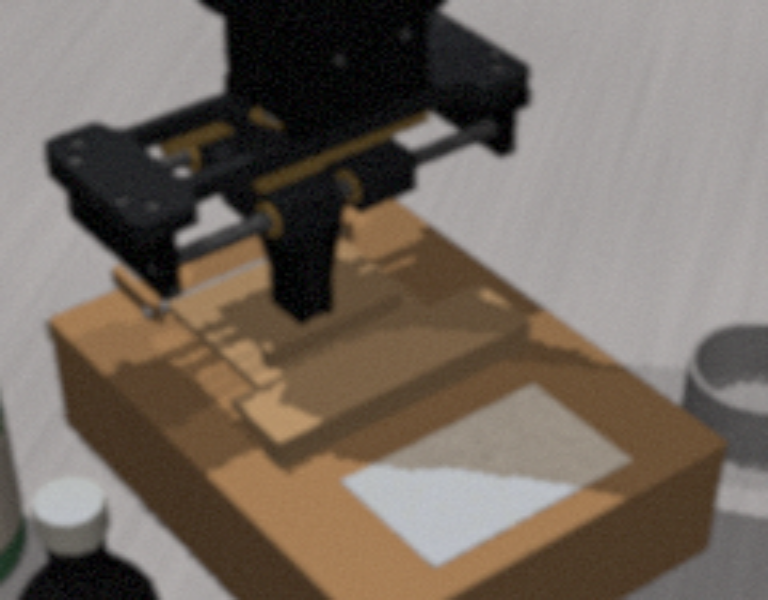

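The tab edge has reached the lip mouth and the push takes about 2.5 N. I'll go on to the stop.

step_arm(
  targets="0 0 0 3 0 0 0;0 0 0 6 0 0 0;0 0 0 9 0 0 0;0 0 0 11 0 0 0;0 0 0 13 0 0 0;0 0 0 13 0 0 0",
)

```text
time_s: 8.2
tcp_pos: [0.6134, 0.0863, 0.1003]
tcp_rot: [0.636, 0.314, -0.31, -0.633]
force: [7.7, -5.1, 1.9]
gripper_width: 0.009
```

```bash
python3 -c "
from h import *
where()"
```

```text
t 8.2 front-corner rel hinge x,z mm [78.6  2.3] y -0.3 tool z in carton [ 1.    -0.    -0.006] down [ 0.006 -0.002 -1.   ] F carton [-9.19 -0.67  1.86] w 0.009
```

step_arm(
  targets="0 0 0 1 0 0 0;0 0 0 1 0 0 0",
)

```text
time_s: 8.45
tcp_pos: [0.6133, 0.0864, 0.1004]
tcp_rot: [0.637, 0.314, -0.31, -0.633]
force: [9.6, -6.5, 1.0]
gripper_width: 0.007
```

```bash
python3 -c "
from h import *
where();grab('top','t6');P=np.load('t6.npy')
def corners(n):
  Q=np.load(n+'.npy');m=cv2.morphologyEx((abs(Q[...,2]-.07)<.012).astype(np.uint8),cv2.MORPH_OPEN,np.ones((3,3)));k,l,st,_=cv2.connectedComponentsWithStats(m);print(cv2.minAreaRect((Q[l==1+np.argmax(st[1:,4])][:,:2]*1000).astype(np.float32)))
corners('top0');corners('t6')"
```

```text
t 8.45 front-corner rel hinge x,z mm [78.6  2.4] y -0.3 tool z in carton [ 1.    -0.001 -0.008] down [ 0.008 -0.003 -1.   ] F carton [-11.52  -0.72   1.05] w 0.007
((578.2098388671875, 113.9449462890625), (180.36744689941406, 241.1225128173828), 52.267696380615234)
((552.5104370117188, 171.43551635742188), (120.75487518310547, 130.1083984375), 52.3275146484375)
```

```bash
python3 -c "
from h import *
grab('side','s6')
a=cv2.imread('pics/s6.png')[130:330,200:440];cv2.imwrite('pics/s6c.png',cv2.resize(a,None,fx=3.2,fy=3))
# carton shift: image alignment on the label area
for n,f0,f1 in(('side','side0','s6'),('top','top0','t6')):
  A=cv2.imread(f'pics/{f0}.png',0);B=cv2.imread(f'pics/{f1}.png',0)
  for x,y in([(350,290),(320,350)] if n=='side' else [(278,302),(215,290),(312,365)]):
    t=A[y-18:y+18,x-25:x+25];r=cv2.matchTemplate(B[y-28:y+28,x-35:x+35],t,cv2.TM_CCOEFF_NORMED);print(n,cv2.minMaxLoc(r)[1::2])
"
```

```text
side (0.6314159631729126, (14, 20))
side (0.9912025928497314, (10, 10))
top (0.19166208803653717, (0, 15))
top (0.9760473370552063, (10, 10))
top (0.17823883891105652, (3, 17))
```

View pics/s6c.png

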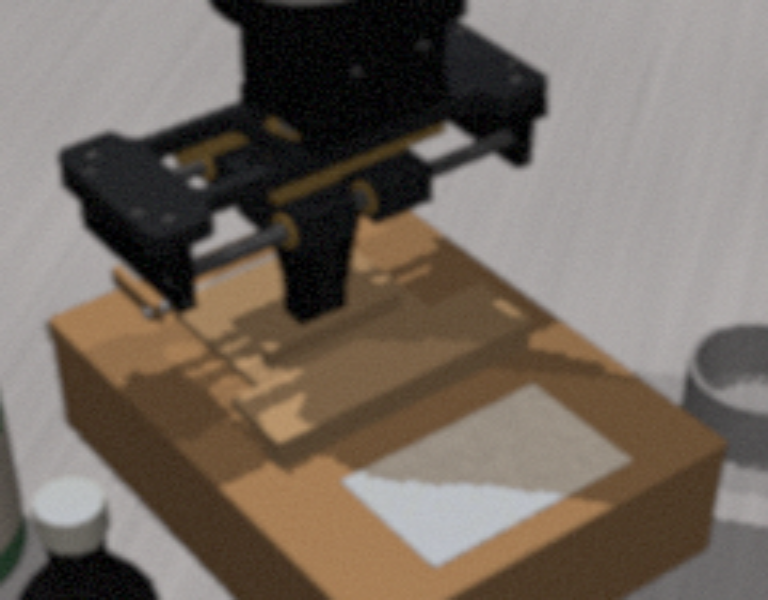

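```bash
python3 -c "
from h import *
for nm in('s4','s5','s6'):
  Q=np.load(nm+'.npy').reshape(-1,3);d=Q[:,:2]-C;X=d@EX*1e3;Y=d@EY*1e3;Z=Q[:,2]*1e3
  for lo,hi in((-34,-20),(20,34)):
    m=(Y>lo)&(Y<hi)&(X>-80)&(X<30)&(Z<100)
    print(nm,lo,[(x,round(float(np.median(Z[m&(abs(X-x)<1.5)])),1)) for x in range(-76,6,3) if (m&(abs(X-x)<1.5)).sum()>3])
"
```

```text
s4 -34 [(-76, 75.9), (-73, 76.2), (-70, 76.0), (-67, 75.7), (-55, 85.8), (-52, 82.9), (-49, 78.9), (-46, 75.6), (-43, 75.5), (-40, 75.6), (-37, 75.9), (-34, 76.0), (-31, 76.6), (-28, 76.5), (-25, 76.1), (-22, 76.1), (-13, 85.7), (-10, 87.0), (-7, 87.4), (-4, 86.9), (-1, 87.4), (2, 87.1), (5, 87.2)]
s4 20 [(-76, 75.4), (-73, 75.6), (-70, 75.9), (-67, 76.0), (-55, 85.6), (-52, 82.2), (-49, 79.0), (-46, 75.3), (-43, 75.5), (-40, 76.2), (-37, 75.6), (-34, 76.2), (-31, 75.9), (-28, 76.7), (-25, 76.6), (-22, 76.2), (-10, 86.7), (-7, 87.1), (-4, 86.8), (-1, 87.2), (2, 86.8), (5, 86.6)]
s5 -34 [(-76, 76.4), (-73, 75.6), (-70, 76.2), (-67, 75.9), (-64, 75.9), (-61, 75.8), (-58, 75.7), (-55, 76.3), (-52, 76.1), (-49, 75.6), (-46, 76.1), (-34, 85.9), (-31, 85.6), (-28, 81.0), (-25, 75.9), (-22, 76.5), (-13, 86.1), (-10, 87.2), (-7, 87.0), (-4, 87.2), (-1, 86.4), (2, 86.6), (5, 87.0)]
s5 20 [(-70, 75.9), (-67, 75.5), (-64, 75.8), (-61, 76.2), (-58, 75.8), (-55, 76.1), (-52, 76.2), (-49, 75.6), (-46, 76.1), (-34, 85.6), (-31, 84.7), (-28, 79.5), (-25, 76.1), (-22, 76.2), (-10, 86.8), (-7, 86.6), (-4, 87.2), (-1, 87.1), (2, 87.2), (5, 87.0)]
s6 -34 [(-76, 75.7), (-73, 76.0), (-70, 75.8), (-67, 75.8), (-64, 76.1), (-61, 76.1), (-58, 75.9), (-55, 75.7), (-52, 76.1), (-49, 75.8), (-46, 75.7), (-43, 75.4), (-34, 86.0), (-31, 85.7), (-28, 80.4), (-25, 75.7), (-22, 76.0), (-10, 87.2), (-7, 87.0), (-4, 86.8), (-1, 87.3), (2, 87.0), (5, 86.6)]
s6 20 [(-61, 75.7), (-58, 75.1), (-55, 76.5), (-52, 75.8), (-49, 75.9), (-46, 76.1), (-34, 85.9), (-31, 85.7), (-28, 81.2), (-25, 75.6), (-22, 77.4), (-10, 86.5), (-7, 86.8), (-4, 86.9), (-1, 86.4), (2, 87.1), (5, 86.7)]
```

Depth shows the rib moved about 22 mm (front face from −50 to −28 mm) and then met a hard stop at 11 N, so the tab is fully forward. The carton's bottle-side corner matches its first position. Now I unload and lift off.

step_arm(
  targets="0 0 -0.8 -2 0 0 0;0 0 -1.5 -4 0 0 0;0 0 -4 -6 0 0 0;0 0 -12 -7 0 0 0;0 0 -30 -7 0 0 0;0 0 -60 -7 0 0 0;0 0 -95 -7 0 0 0;0 0 -130 -7 0 0 0;0 0 -150 -7 0 0 0;0 0 -150 -7 0 0 0",
)

```text
time_s: 9.8
tcp_pos: [0.6158, 0.0852, 0.2524]
tcp_rot: [-0.634, -0.314, 0.311, 0.634]
force: [-1.2, -0.2, -0.4]
gripper_width: 0.005
```

step_arm(
  targets="0 0 0 -30 0 0 0;0 0 0 -70 0 0 0;0 0 0 -110 0 0 0;0 0 0 -140 0 0 0;0 0 0 -150 0 0 0;0 0 0 -150 0 0 0",
)

```text
time_s: 10.55
tcp_pos: [0.7338, -0.0066, 0.2487]
tcp_rot: [-0.634, -0.311, 0.313, 0.635]
force: [-1.0, 0.0, 1.1]
gripper_width: 0.0
```

```bash
python3 -c "
from h import *
where();grab('side','s7');grab('top','t7')
Q=np.load('s7.npy').reshape(-1,3);d=Q[:,:2]-C;X=d@EX*1e3;Y=d@EY*1e3;Z=Q[:,2]*1e3
m=(abs(Y)<34)&(X>-100)&(X<30)&(Z<200)
print([(x,round(float(np.median(Z[m&(abs(X-x)<1.5)])),1)) for x in range(-88,6,3) if (m&(abs(X-x)<1.5)).sum()>3])
A=cv2.imread('pics/top0.png',0);B=cv2.imread('pics/t7.png',0)
for x,y in [(278,302),(215,290),(312,365),(418,227),(312,151),(243,128),(185,215),(379,371)]:
    t=A[y-18:y+18,x-25:x+25];r=cv2.matchTemplate(B[y-28:y+28,x-35:x+35],t,cv2.TM_CCOEFF_NORMED);print((x,y),cv2.minMaxLoc(r)[1::2])
cv2.imwrite('pics/s7c.png',cv2.resize(cv2.imread('pics/s7.png')[120:400,120:480],None,fx=2.2,fy=2))
"
```

```text
t 10.55 front-corner rel hinge x,z mm [-73.3 150.7] y -0.1 tool z in carton [1.    0.001 0.002] down [-0.002  0.001 -1.   ] F carton [0.84 0.63 1.07] w 0.0
[(-88, 76.3), (-85, 76.7), (-82, 76.4), (-79, 76.8), (-76, 77.0), (-73, 77.2), (-70, 77.4), (-67, 77.2), (-64, 77.4), (-61, 77.6), (-58, 77.9), (-55, 78.1), (-52, 78.2), (-49, 78.2), (-46, 78.8), (-37, 88.4), (-34, 89.1), (-31, 87.8), (-28, 83.5), (-25, 79.7), (-22, 79.7), (-19, 80.3), (-13, 86.2), (-10, 86.7), (-7, 86.7), (-4, 86.7), (-1, 86.8), (2, 87.1), (5, 86.9)]
(278, 302) (0.8890434503555298, (10, 10))
(215, 290) (0.9796200394630432, (10, 10))
(312, 365) (0.3642479479312897, (10, 10))
(418, 227) (0.08432229608297348, (20, 1))
(312, 151) (0.4061325788497925, (10, 10))
(243, 128) (0.9734320640563965, (10, 10))
(185, 215) (0.994110107421875, (10, 10))
(379, 371) (0.8698179721832275, (10, 10))
```

View pics/s7c.png

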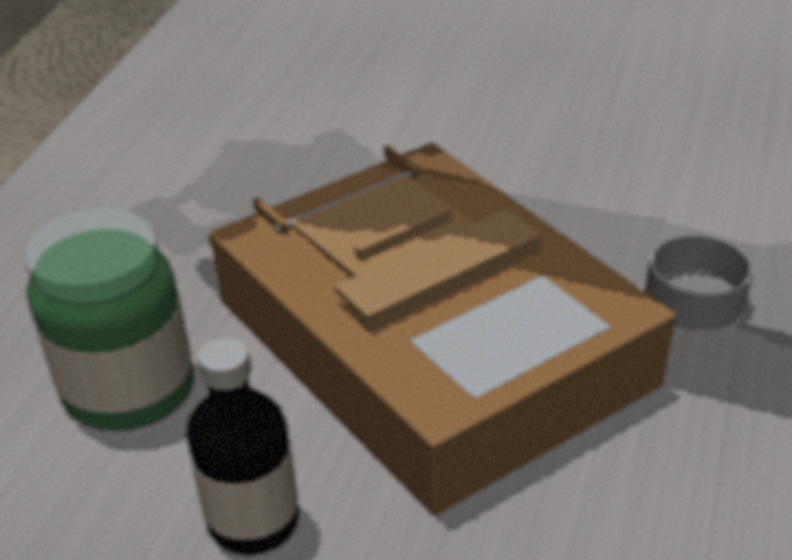

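The tab lies under the lip and stays down by itself. The rib's front face is still near −28 mm, and the bystanders haven't moved. I'll hand it in.

```bash
python3 -c "
from station import manip
print(manip.close_job())"
```

```text
the job is handed in; nothing more can be done
None
```

The carton is closed and handed in at about 10.6 s of the 42 s allowed. I folded the tab down from behind with closed fingertips and held it flat with about 6 N. Then I slid it forward to its stop, where the push peaked at about 11.5 N, and lifted clear.

**Tab:** After release it stays down, its edge resting against the lip's underside. Depth showed the rib had moved about 22 mm, the full slide. Most of that came from fingertip friction before I was firmly against the rib.

**Surroundings:** Image matching gave no shift for the jar, bottle, cutter and label, or for the one carton corner that matched clearly (the bottle-side far corner). The other three corners did not match reliably because of shadows and the arm, so for the carton I rely on that corner and the label.

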